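# Lay out the stirring station

## Task

Get the stirring station ready, in this order: stand the open steel beaker in the middle of the stirrer's plate; put the knobbed cover on the beaker; stand the squat jar on the bench half-way between the stirrer's plate and the waste pot; then stand the tall bottle on the bench on the other side of the stirrer, in line with the pot, jar and plate and as far from the plate's centre as the jar is. Keep the vessels upright throughout, leave the short bottle and the shallow dish where they are, and let go of everything.

Things in the scene. Friction and masses are not known exactly. Their poses are not given: they have to be found in the camera images.
- plate (a point): Centre of the top face of the magnetic stirrer's round steel plate, 110 mm across, 55 mm above the bench. The stirrer is a fixed low blue box 40 mm high, reaching 65 mm left, right and behind this point and 86 mm in front (knob side). Axes: x from its knobbed front to its back, y to its left, z up; yawed by up to 0.12 rad.
- pot_mid (a point): Yellow open waste pot with a red rim, fixed, 102 mm across at the rim and 83 mm high; the point is on its axis 40 mm above the bench. It stands beside the stirrer, on its left at some starts and on its right at others, always on the plate's y axis, 265 mm from the plate's centre (horizontally, centre to centre).
- beaker_mid (a point): Straight open steel beaker, loose, 56 mm outside diameter, 70 mm high, wall 2.5 mm, 0.12 kg; the point is on its axis half-way up (35 mm above its foot). Grip it across the outside from above. z up along its axis.
- cover_knob (a point): Beaker cover, loose, 0.07 kg: steel disc 66 mm across, 4 mm thick; on it an upright black knob 22 mm across, 44 mm high; under it a boss 40 mm across, 6 mm high, on which it stands. Point: middle of the knob, 32 mm above the boss's foot, 22 mm above the disc's top; grip here or up to 10 mm higher. On the beaker the boss sits in the 51 mm bore, disc on the rim, point 61 mm above beaker_mid. z up.
- jar_mid (a point): Squat closed amber jar with a wide flat white lid, loose, 60 mm across, 60 mm high, 0.15 kg; the point is on its axis half-way up (30 mm above its foot). Grip from above across its diameter. z up.
- tall_bottle_mid (a point): Tall white bottle with a narrow blue screw cap, loose, 54 mm across, 110 mm high in all, 0.18 kg; the point is on its axis half-way up (55 mm above its foot). Its wall is straight up to 78 mm above the foot: grip it from above 5 to 15 mm above this point, so that the cap (34 mm across) stays clear of the gripper's body. z up.
- short_bottle_mid (a point): Bystander: short white bottle with the same blue cap as the tall one, loose, slimmer (44 mm across) and only 72 mm high; the point is on its axis half-way up. Do not move it.
- dish_mid (a point): Bystander: shallow open white dish, empty, loose, 68 mm across, 16 mm high; the point is on its axis half-way up. Do not move it.
Things that resemble listed ones, but are neither listed nor needed, are in the scene too. What is shaped like the part that bears tall_bottle_mid but green or purple is not meant.

How it is judged (in metres and radians):
On the way, in this order (a step that is already met when the one before it is completed fails the run):
1. the beaker stands free in the middle of the stirrer's plate (horizontal distance between beaker_mid and plate below 0.012 m and z of beaker_mid in the frame of plate between 0.03 and 0.04 m and angle between beaker_mid's own z axis and vertical below 0.1 rad and linear speed of beaker below 0.02 m/s and contact force between beaker and the fingers below 0.1 N), for 0.2 s.
2. the cover lies on the beaker, which stands on the plate, and is let go (horizontal distance between beaker_mid and plate below 0.012 m and z of beaker_mid in the frame of plate between 0.03 and 0.04 m and angle between beaker_mid's own z axis and vertical below 0.1 rad and horizontal distance between cover_knob and beaker_mid below 0.008 m and z of cover_knob in the frame of beaker_mid between 0.057 and 0.065 m and angle between cover_knob's own z axis and vertical below 0.08 rad and linear speed of cover below 0.02 m/s and contact force between cover and the fingers below 0.1 N), for 0.2 s.
3. the jar stands half-way between plate and pot, let go (x of jar_mid in the frame of plate between -0.015 and 0.015 m and horizontal distance between jar_mid and plate below 0.1475 m and horizontal distance between jar_mid and pot_mid below 0.1475 m and height (world z) of jar_mid between 0.024 and 0.036 m and angle between jar_mid's own z axis and vertical below 0.1 rad and linear speed of jar below 0.02 m/s and contact force between jar and the fingers below 0.1 N), for 0.2 s.
4. the tall bottle stands on the other side of the stirrer, in line and equally far, let go (x of tall_bottle_mid in the frame of plate between -0.015 and 0.015 m and horizontal distance between tall_bottle_mid and plate between 0.1175 and 0.1475 m and horizontal distance between tall_bottle_mid and pot_mid above 0.3 m and height (world z) of tall_bottle_mid between 0.049 and 0.061 m and angle between tall_bottle_mid's own z axis and vertical below 0.1 rad and linear speed of tall_bottle below 0.02 m/s and contact force between tall_bottle and the fingers below 0.1 N), for 0.2 s.
At the end, for the whole second after the job is handed in: Beaker on the plate within 12 mm of its centre; cover level on its rim within 8 mm; jar within 15 mm of half-way from plate to pot, along and across their line; tall bottle on the other side, within 15 mm of that line and 132.5 mm (+-15) from the plate centre; all upright, at rest (horizontal distance between beaker_mid and plate below 0.012 m and z of beaker_mid in the frame of plate between 0.03 and 0.04 m and angle between each of beaker_mid, jar_mid, tall_bottle_mid's own z axis and vertical below 0.1 rad and horizontal distance between cover_knob and beaker_mid below 0.008 m and z of cover_knob in the frame of beaker_mid between 0.057 and 0.065 m and angle between cover_knob's own z axis and vertical below 0.08 rad and x of jar_mid in the frame of plate between -0.015 and 0.015 m and horizontal distance between each of jar_mid, tall_bottle_mid and plate below 0.1475 m and horizontal distance between jar_mid and pot_mid below 0.1475 m and height (world z) of jar_mid between 0.024 and 0.036 m and x of tall_bottle_mid in the frame of plate between -0.015 and 0.015 m and horizontal distance between tall_bottle_mid and plate above 0.1175 m and horizontal distance between tall_bottle_mid and pot_mid above 0.3 m and height (world z) of tall_bottle_mid between 0.049 and 0.061 m and linear speed of each of beaker, cover, jar, tall_bottle below 0.02 m/s); the robot touches nothing.
It fails at once if the short bottle or the dish is moved more than 20 mm (distance of any of short_bottle_mid, dish_mid from where it was at the start of the episode above 0.02 m).
It fails at once if the beaker, jar or tall bottle is tipped by more than 0.6 rad (angle between any of beaker_mid, jar_mid, tall_bottle_mid's own z axis and vertical above 0.6 rad).
It also fails if it takes over 125 s, if anything falls off the work surface, if the arm or the gripper's body presses on something with over 40 N, if the wrist force passes 120 N, or if a joint passes its speed limit or range.

## Robot

A 6-joint arm with a two-finger parallel gripper is mounted at the origin on the work surface. World frame = base frame: x ahead of the robot, y to its left, z up, the work surface at z = 0. Lengths are in mm, angles in rad, forces in N, time in s.
With the tool pointing down it reaches from about 375 to 900 mm from the base axis. Payload 3.1 kg.
Tool frame: the origin (TCP) lies midway between the tips of the shut fingers; the grasp point (between the pads) lies 19 mm behind it; z points along the fingers, y is the line along which they close (so a half turn about z gives the same grasp; the last joint's range is limited). The gripper opens to 87 mm and grips with 3 to 60 N. Pads are 19 mm wide; open, the fingers measure 117 mm over their backs; the gripper's body (75 mm by 190 mm) begins 51 mm behind the grasp point.
Start: joints at [-1.478, 0.527, 1.433, -0, 1.181, -0.178], TCP at [167.213, -602.193, 222.548] pointing down, gripper open.
Joint ranges: [-3.08, 3.08], [-0.75, 2.2], [0.22, 2.44], [-1.43, 4.57], [0, 2.65], [-2.85, 2.85]. Speed limits (rad/s): [2.79, 2.79, 3.14, 3.14, 3.14, 3.14].

## Interface

Orientations are given as a rotation vector (axis times angle).
In Python, from station import env gives the robot as it stands.
- The arm moves only by the tool jog_arm, never from a script. Its argument "series" is a list of rows, each a list of 3 entries, a list of its own where there are three numbers: the finger opening in mm, from 0 to 87, then the shift along the tool's x, y, z in mm, then the turn about the tool's z in degrees. A call has 1 to 12 rows; each row is the pose to reach, as a shift and turn from the pose commanded when the call began, along the tool's axes at that moment; what a row does not reach only later rows make up. A row lasts 1/10 s, in which the tool goes at most 50 mm and 8.59 degrees, less where a joint would pass 70% of its speed; a pose out of reach is approached as far as the arm can. A call with a gripper value outside its range is refused whole. The fingers move at their own pace and stop on an object; "newtons" is the grip in N (left out, the last holds). Time passes only in rows, so rows that repeat a pose let the fingers close. It gives the time, the measured TCP pose, the force, the opening and the grip force at its end, in the units of the state.
- env.observe(): the state, without advancing time (a new reading comes with each control period).
- env.get_image(name): name is "scene" or "side" or "wrist"; returns a dict with "color" (384x512x3 uint8, red, green, blue), "camera_matrix" (3x3 intrinsics, pixels), "R" (3x3) and "t" (3): a world point X has camera coordinates R X + t. Camera axes: x right, y down, z forward; pixel columns grow to the right and rows downward; lengths in mm; the calibration is good to about 2 mm. The wrist camera is an equidistant fisheye: a pixel r from the principal point sees the ray r / f radians off the axis. A picture is of the moment at which its call begins. There is no depth.
- env.hand_in(): hands the job in; it is judged then, once.
The state is a dict: "t": time; "qpos": joint angles; "joint_velocities": joint speeds; "effort": joint torques, N m; "eef_pos": TCP position; "ee_rot": TCP orientation; "ft_force": force on the tool from outside, world axes, zero at the start; "moment": the same for the moment, N m; "gripper_width": finger opening in mm; "finger_force": force on a finger pad.
Only numpy, scipy, OpenCV 4.12 (cv2) and the standard library are available. Lean on these libraries where they do the work, as an engineer would, in place of code of your own. Each camera call takes 0.05 s, during which the arm holds its last target. There are 200 camera calls.

## Working session

There is one attempt and no reset: what is moved stays moved. The work goes in short steps, Python scripts to look and compute and a tool call to move; the robot and the scene stay as the last step left them, time stands still between calls to the robot, and variables do not carry over. Pictures are saved under pics/ and viewed, at most 14 in all, crops included, and the job is handed in when it is done.

Besides the shell and the picture viewer there is one more tool, called after ">>>" as name(argument=value, ...), one argument or row to a line, values as JSON. jog_arm: Moves the arm, as the interface text tells. Its arguments: {"type":"object","properties":{"series":{"type":"array"},"newtons":{"type":"number"}},"required":["series"]}

```bash
mkdir -p pics; ls; cat > h.py <<'E'
import numpy as np, cv2
from station import env
def snap(n,fn=None):
    im=env.get_image(n)
    if fn: cv2.imwrite('pics/'+fn,cv2.cvtColor(im['color'],cv2.COLOR_RGB2BGR))
    return im
E
python3 - <<'E'
from h import *
for n in ['scene','side','wrist']:
    im=snap(n,n+'0.png'); np.savez('pics/'+n+'0.npz',**im)
    R=np.array(im['R']);print(n,np.round(im['camera_matrix'],1).tolist(),np.round(-R.T@im['t'],0), np.round(R[2],2))
s=env.observe();print(s)
a=cv2.imread('pics/scene0.png');b=cv2.imread('pics/side0.png')
E
```

```text
pics
scene [[409.7, 0.0, 256.7], [0.0, 409.7, 188.9], [0.0, 0.0, 1.0]] [1242. -245. 1003.] [-0.61  0.24 -0.76]
side [[370.5, 0.0, 260.8], [0.0, 370.5, 194.7], [0.0, 0.0, 1.0]] [222. 698. 883.] [ 0.25 -0.6  -0.76]
wrist [[297.3, 0.0, 255.1], [0.0, 297.3, 189.5], [0.0, 0.0, 1.0]] [ 230. -585.  383.] [-0.23 -0.06 -0.97]
{'t': 0.15, 'qpos': array([-1.47848168e+00,  5.28249178e-01,  1.43355431e+00, -3.55710131e-05,
        1.18141513e+00, -1.78508956e-01]), 'joint_velocities': array([ 0.00112347, -0.00115895, -0.00297809, -0.0010345 , -0.00072101,
       -0.0009789 ]), 'effort': array([ 9.97499615e-05, -4.40431881e+01, -1.76841742e+01,  6.33137114e-02,
        5.52575605e-02, -1.04698361e-04]), 'eef_pos': array([ 167.16593568, -601.67112571,  221.8156352 ]), 'ee_rot': array([-3.11122011e+00, -4.23911392e-01, -5.83809230e-05]), 'ft_force': array([-0.34939891,  0.16788894, -0.1273971 ]), 'moment': array([ 0.05536152, -0.05261512, -0.03492404]), 'finger_force': 0.0, 'gripper_width': 87.29127697298692}
```

View pics/scene0.png

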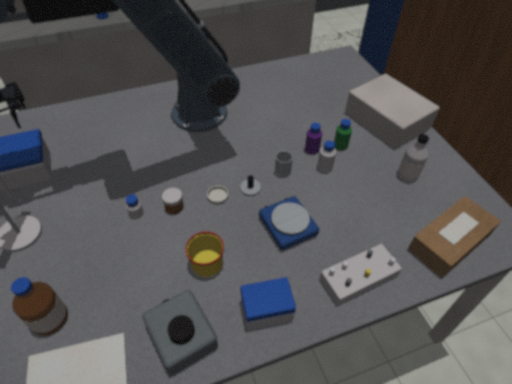

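View pics/side0.png

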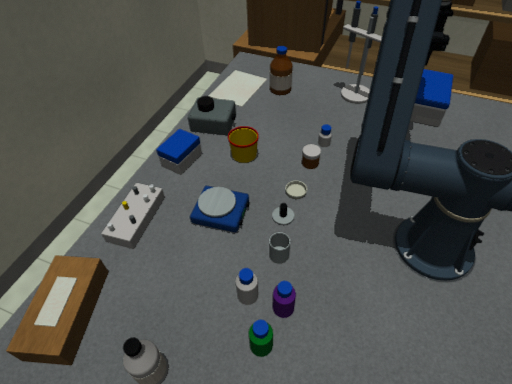

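Scene view: the stirrer plate is at (291,218), pot (205,255), beaker (284,163), cover (251,185), jar (173,200), dish (217,194). There are two white bottles with blue caps, at (328,152) and (133,204), plus purple (314,138) and green (343,134) decoys. I'll triangulate the cap heights to tell the tall bottle from the short one, and check an enlarged crop.

```bash
cat >> h.py <<'E'
def ray(im,p):
    K=im['camera_matrix'];R=np.array(im['R']);t=np.array(im['t'])
    d=R.T@np.linalg.inv(K)@np.array([p[0],p[1],1.]);return -R.T@t,d
def onz(im,p,z):
    o,d=ray(im,p);return o+d*(z-o[2])/d[2]
def tri(a,p,b,q):
    o1,d1=ray(a,p);o2,d2=ray(b,q);A=np.stack([d1,-d2],1)
    s=np.linalg.lstsq(A,o2-o1,rcond=None)[0];x,y=o1+s[0]*d1,o2+s[1]*d2
    return (x+y)/2,np.linalg.norm(x-y)
def blobs(im,f,roi,mn=15):
    hsv=cv2.cvtColor(im['color'],cv2.COLOR_RGB2HSV).astype(int);m=f(*cv2.split(hsv.astype(np.int32))).astype(np.uint8)
    M=np.zeros_like(m);x0,y0,x1,y1=roi;M[y0:y1,x0:x1]=m[y0:y1,x0:x1]
    out=[]
    for c in cv2.findContours(M,cv2.RETR_EXTERNAL,cv2.CHAIN_APPROX_NONE)[0]:
        if cv2.contourArea(c)<mn: continue
        e=cv2.fitEllipse(c) if len(c)>=5 else None
        x,y,w,h=cv2.boundingRect(c);out.append((cv2.contourArea(c),(x,y,w,h),np.round(e[0],1),np.round(e[1],1)))
    return out
blue=lambda h,s,v:(h>100)&(h<128)&(s>150)&(v>50)
white=lambda h,s,v:(s<60)&(v>125)
red=lambda h,s,v:((h<8)|(h>172))&(s>130)&(v>70)
black=lambda h,s,v:(v<40)
E
python3 - <<'E'
from h import *
sc=dict(np.load('pics/scene0.npz'));sd=dict(np.load('pics/side0.npz'))
for n,im,roi in [('sc',sc,(110,110,370,290)),('sd',sd,(130,110,340,350))]:
    for k,f in dict(blue=blue,white=white,red=red,black=black).items():
        for b in blobs(im,f,roi): print(n,k,b)
a=cv2.cvtColor(sc['color'],cv2.COLOR_RGB2BGR)[110:290,110:370]
cv2.imwrite('pics/c1.png',cv2.resize(a,None,fx=3,fy=3,interpolation=cv2.INTER_CUBIC))
a=cv2.cvtColor(sd['color'],cv2.COLOR_RGB2BGR)[110:310,170:350]
cv2.imwrite('pics/c2.png',cv2.resize(a,None,fx=3,fy=3,interpolation=cv2.INTER_CUBIC))
for n,p,q in [('tall cap',(329,146),(246,275)),('short cap',(132,200),(326,129)),('purple',(316,128),(285,288)),('green',(346,124),(261,327))]: print(n,tri(sc,p,sd,q))
E
```

```text
sc blue (319.0, (241, 278, 49, 12), array([275.7, 284.6]), array([ 9.4, 61.2]))
sc blue (423.5, (261, 205, 57, 42), array([289.7, 219. ]), array([44.8, 49.4]))
sc blue (71.0, (127, 195, 10, 11), array([131.4, 199.7]), array([ 9.3, 10. ]))
sc blue (49.5, (325, 141, 10, 9), array([329.2, 145. ]), array([7.3, 9.4]))
sc blue (42.5, (312, 124, 8, 9), array([315.1, 127.5]), array([7.1, 8.6]))
sc blue (42.0, (342, 120, 8, 9), array([345.2, 123.5]), array([7. , 8.2]))
sc white (1168.5, (323, 251, 47, 39), array([349.2, 272.6]), array([34.8, 48.6]))
sc white (799.0, (272, 203, 37, 29), array([290.2, 217.1]), array([28.2, 36.2]))
sc white (158.5, (208, 189, 20, 13), array([217.3, 194.9]), array([11.3, 18.2]))
sc white (212.0, (162, 187, 20, 16), array([171.4, 194.6]), array([14.1, 19.4]))
sc white (86.5, (241, 181, 19, 12), array([250.1, 186.1]), array([11.9, 16.9]))
sc white (15.5, (321, 149, 14, 7), array([327.5, 149.8]), array([10. , 13.4]))
sc black (25.0, (249, 177, 4, 11), array([250.4, 181.3]), array([ 3.3, 11.4]))
sc black (319.0, (180, 110, 40, 13), array([197.1, 114.9]), array([11.7,
[... 1364 characters left out ...]
, 20.3]))
sd black (70.5, (280, 203, 7, 14), array([283. , 209.7]), array([ 6.5, 14.2]))
sd black (152.0, (191, 200, 58, 33), array([240.9, 238.8]), array([31.5, 32.3]))
sd black (106.5, (302, 157, 17, 12), array([309.9, 162.4]), array([11.1, 16.6]))
sd black (503.5, (189, 110, 47, 25), array([213.4, 122.6]), array([24.8, 44.4]))
tall cap (array([424.60121625, 322.32834378, 100.96146229]), np.float64(2.571967427420385))
short cap (array([ 399.98383319, -307.85840713,   64.31658775]), np.float64(0.26642378609061584))
purple (array([329.45211528, 321.15374449, 100.89543347]), np.float64(5.824733815862422))
green (array([346.74247389, 425.14152991, 101.68452163]), np.float64(6.003891564946513))
```

View pics/c1.png

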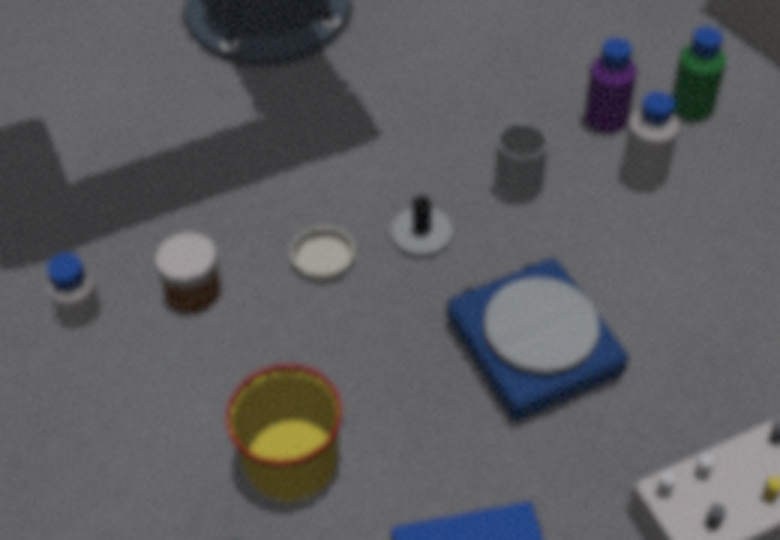

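View pics/c2.png

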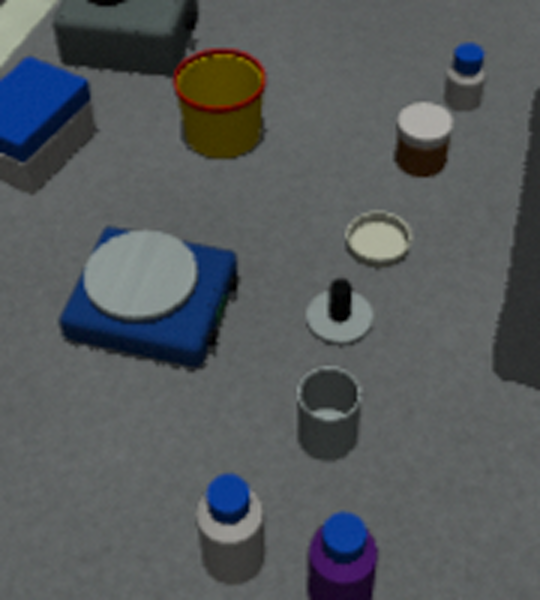

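The tall bottle is the white one at (328,152): its cap triangulates to z≈101–110. The white one at (133,204) has its cap at z≈64, so that's the short bottle. The 101 mm caps at (314,138) and (343,134) belong to the purple and green decoys. Next I'll work out positions.

```bash
python3 - <<'E'
from h import *
from scipy.spatial.transform import Rotation as Ro
sc=dict(np.load('pics/scene0.npz'));sd=dict(np.load('pics/side0.npz'))
P={}
for n,p,q,z in [('plate',(290.2,217.1),(216.2,200.6),55),('pot',(205,248.3),(243,136.2),83),('beaker',(284,157.3),(279.7,240),70),
 ('cover',(250.4,181.3),(283,209.7),32),('jar',(172,195),(311.4,149.7),57),('dish',(217.3,194.5),(296,189.3),14),('tall',(329.2,145),(245.7,274.9),101),('short',(131.4,199.7),(326.2,128.1),64),('purp',(315.1,127.5),(284.4,287.7),101)]:
    a,b=onz(sc,p,z)[:2],onz(sd,q,z)[:2];m,e=tri(sc,p,sd,q);P[n]=(a+b)/2
    print(n,a.round(),b.round(),m.round(),round(e,1),'r',round(np.hypot(*P[n])))
d=P['pot']-P['plate'];print('dist',np.hypot(*d),d/np.hypot(*d),np.degrees(np.arctan2(d[1],d[0])))
s=env.observe();R=Ro.from_rotvec(s['ee_rot']).as_matrix();print(R.round(3))
u=d/np.hypot(*d)
print('jar goal',P['plate']+132.5*u,'tall goal',P['plate']-132.5*u)
E
```

```text
plate [613. 108.] [613. 110.] [613. 109.  54.] 1.1 r 622
pot [ 648. -155.] [ 641. -151.] [ 644. -155.   78.] 2.1 r 662
beaker [395. 181.] [390. 180.] [392. 181.  68.] 3.7 r 432
cover [423.  55.] [426.  53.] [425.  55.  34.] 0.3 r 428
jar [ 415. -193.] [ 418. -197.] [ 417. -193.   60.] 1.1 r 460
dish [425. -56.] [420. -52.] [421. -56.   9.] 0.2 r 426
tall [422. 326.] [425. 321.] [424. 323. 104.] 1.3 r 533
short [ 398. -309.] [ 401. -313.] [ 400. -309.   67.] 0.3 r 506
purp [329. 321.] [329. 319.] [329. 320. 102.] 1.5 r 459
dist 263.6751514992596 [ 0.11918961 -0.99287151] -83.15466495710233
[[ 0.964  0.268 -0.   ]
 [ 0.268 -0.964  0.002]
 [ 0.    -0.002 -1.   ]]
jar goal [628.67989162 -22.62617758] tall goal [597.09464473 240.48477274]
```

Distances agree with the description: plate–pot is 264 mm against 265, and heights come out within a few mm. Everything can be gripped with the fingers closing along the plate's x axis, so I'll turn the tool by −81° on the way and stop at about (520, 0).

>>> jog_arm(
  series=[
    [87,[36,-35,0],-8],
    [87,[72,-70,0],-16],
    [87,[108,-105,0],-24],
    [87,[144,-140,0],-32],
    [87,[180,-175,0],-40],
    [87,[216,-210,0],-48],
    [87,[252,-245,0],-56],
    [87,[288,-280,0],-64],
    [87,[324,-315,0],-72],
    [87,[360,-350,0],-81],
    [87,[395,-385,0],-81.3],
    [87,[430,-420,0],-81.3],
  ],
  newtons=20,
)

```text
t: 1.35
eef_pos: [469.3, -81.5, 222.6]
ee_rot: [2.085, 2.35, -0.0]
ft_force: [0.4, -0.4, 0.1]
gripper_width: 87.0
finger_force: 0.0
```

>>> jog_arm(
  series=[
    [87,[45,-8,0],0],
    [87,[90,-16,0],0],
    [87,[135,-24,0],0],
    [87,[180,-32,0],0],
    [87,[225,-39,0],0],
    [87,[269,-45,20],0],
    [87,[269,-45,40],0],
    [87,[269,-45,40],0],
    [87,[269,-45,40],0],
  ],
)

```text
t: 2.25
eef_pos: [392.1, 178.2, 182.5]
ee_rot: [-2.085, -2.349, 0.001]
ft_force: [0.2, -0.6, -0.1]
gripper_width: 86.9
finger_force: 0.0
```

```bash
cat >> h.py <<'E'
from scipy.spatial.transform import Rotation as Ro
def fray(im,p):
    K=im['camera_matrix'];R=np.array(im['R']);t=np.array(im['t']);v=np.array([p[0]-K[0,2],p[1]-K[1,2]]);r=np.hypot(*v)
    th=r/K[0,0];d=np.array([*(v/max(r,1e-9)*np.sin(th)),np.cos(th)]);return -R.T@t,R.T@d
def fonz(im,p,z):
    o,d=fray(im,p);return o+d*(z-o[2])/d[2]
def fproj(im,X):
    K=im['camera_matrix'];c=np.array(im['R'])@np.array(X,float)+im['t'];r=np.hypot(c[0],c[1]);th=np.arctan2(r,c[2])
    return np.array([K[0,2],K[1,2]])+K[0,0]*th*c[:2]/max(r,1e-9)
def shift(target,grasp_z=None):
    "tool-axis shift from the present TCP to world target xyz (TCP)"
    s=env.observe();R=Ro.from_rotvec(s['ee_rot']).as_matrix();return (R.T@(np.array(target)-s['eef_pos'])).round(1),s['eef_pos'].round(1)
def circ_c(im,pts,z):
    X=np.array([fonz(im,p,z)[:2] for p in pts]);A=np.c_[2*X,np.ones(len(X))];c=np.linalg.lstsq(A,(X**2).sum(1),rcond=None)[0]
    return c[:2],2*np.sqrt(c[2]+c[0]**2+c[1]**2)
E
python3 - <<'E'
from h import *
im=snap('wrist','w1.png');np.savez('pics/w1.npz',**im)
for X in [(392,181,70),(613,109,55),(425,54,32),(424,323,104)]: print(X,fproj(im,X).round())
print(shift((392,181,23)))
E
```

```text
(392, 181, 70) [256. 183.]
(613, 109, 55) [426. 259.]
(425, 54, 32) [270. 281.]
(424, 323, 104) [316.  29.]
(array([  3.2,  -0.5, 160. ]), array([392.8, 177.9, 183. ]))
```

View pics/w1.png

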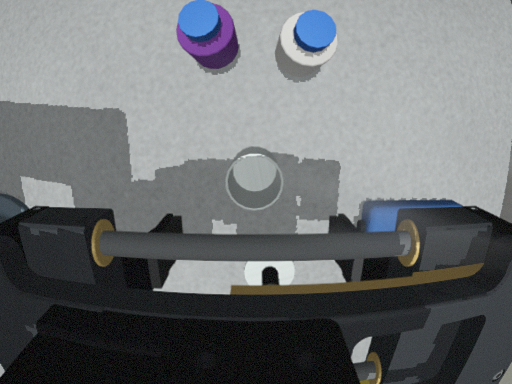

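Wrist view: the beaker's rim is a circle centred at (254,181), spanning x 225–283 and y 153–210; the tall bottle's cap is at (315,30).

```bash
python3 - <<'E'
from h import *
im=dict(np.load('pics/w1.npz'))
c,d=circ_c(im,[(225.5,182),(283,182),(254,153),(254,210)],70);print(c,d)
print(shift((*c,23)))
print('tall cap',fonz(im,(315.5,30),110))
E
```

```text
[390.40472153 182.04329254] 54.83323985546909
(array([  4.4,  -2. , 160. ]), array([392.8, 177.9, 183. ]))
tall cap [422.91979074 320.05786815 110.        ]
```

>>> jog_arm(
  series=[
    [87,[4,-2,20],0],
    [87,[4,-2,60],0],
    [87,[4,-2,100],0],
    [87,[4,-2,130],0],
    [87,[4,-2,150],0],
    [87,[4,-2,160],0],
    [87,[4,-2,160],0],
    [40,[4,-2,160],0],
    [40,[4,-2,160],0],
    [40,[4,-2,160],0],
    [40,[4,-2,160],0],
    [40,[4,-2,160],0],
  ],
  newtons=15,
)

```text
t: 3.5
eef_pos: [390.0, 182.2, 23.1]
ee_rot: [2.085, 2.349, 0.002]
ft_force: [-1.2, -0.6, 4.2]
gripper_width: 56.0
finger_force: 15.0
```

```bash
python3 - <<'E'
from h import *
print(shift((613,109,80))); print(env.observe()['gripper_width'])
E
```

```text
(array([-99.2, 212.8, -56.7]), array([390. , 182.2,  23.1]))
56.03530251601973
```

>>> jog_arm(
  series=[
    [40,[0,0,-25],0],
    [40,[0,0,-60],0],
    [40,[-5,10,-80],0],
    [40,[-20,42,-80],0],
    [40,[-40,84,-80],0],
    [40,[-60,127,-80],0],
    [40,[-80,170,-80],0],
    [40,[-92,198,-80],0],
    [40,[-99,213,-80],0],
    [40,[-99,213,-80],0],
    [40,[-99,213,-70],0],
    [40,[-99,213,-62],0],
  ],
)

```text
t: 4.7
eef_pos: [610.3, 109.6, 83.4]
ee_rot: [-2.083, -2.348, 0.003]
ft_force: [-0.6, -0.7, -1.1]
gripper_width: 56.0
finger_force: 15.0
```

>>> jog_arm(
  series=[
    [40,[0,0,3],0],
    [40,[0,0,6],0],
    [40,[0,0,6],0],
    [40,[0,0,6],0],
  ],
)

```text
t: 5.1
eef_pos: [612.8, 109.3, 78.6]
ee_rot: [2.085, 2.35, 0.0]
ft_force: [-0.2, 0.3, -1.5]
gripper_width: 55.9
finger_force: 15.0
```

```bash
python3 - <<'E'
from h import *
sd=snap('side','s2.png');sc=snap('scene','sc2.png')
for z in (62.,55.):print(z)
print(shift((613,109,78)),env.observe()['gripper_width'],env.observe()['ft_force'])
a=cv2.imread('pics/s2.png')[120:270,150:300];b=cv2.imread('pics/sc2.png')[130:280,215:365]
cv2.imwrite('pics/c3.png',cv2.resize(np.hstack([a,b]),None,fx=2.6,fy=2.6,interpolation=cv2.INTER_CUBIC))
E
```

```text
62.0
55.0
(array([-0.2,  0. ,  0.7]), array([612.9, 109.2,  78.7])) 55.880426187977356 [-0.53301107 -0.38616362 -1.90977453]
```

View pics/c3.png

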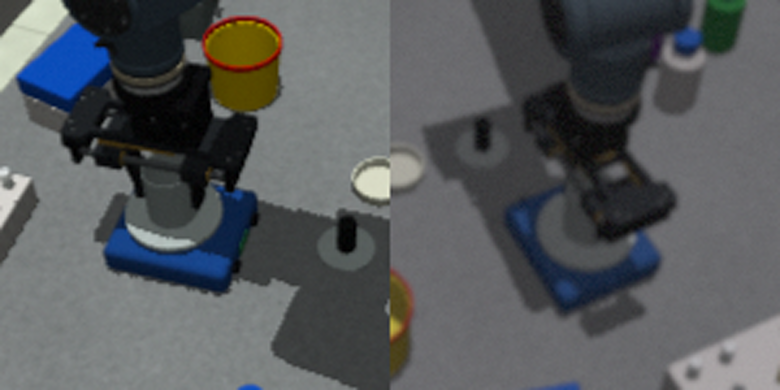

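The crop shows the beaker centred on the plate and about 1 mm above it. I'll lower it the last millimetre, release, pause and rise.

>>> jog_arm(
  series=[
    [40,[0,0,1],0],
    [40,[0,0,1],0],
    [80,[0,0,1],0],
    [80,[0,0,1],0],
    [80,[0,0,1],0],
    [80,[0,0,1],0],
    [80,[0,0,1],0],
    [80,[0,0,-10],0],
    [80,[0,0,-40],0],
    [80,[0,0,-80],0],
    [80,[0,0,-110],0],
    [80,[0,0,-110],0],
  ],
)

```text
t: 6.4
eef_pos: [616.4, 109.2, 194.6]
ee_rot: [2.079, 2.343, 0.012]
ft_force: [0.6, 0.4, 0.1]
gripper_width: 79.8
finger_force: 0.0
```

```bash
python3 - <<'E'
from h import *
im=snap('wrist','w2.png');np.savez('pics/w2.npz',**im)
print(fproj(im,(613,109,125)).round(),fproj(im,(613,109,55)).round())
print(shift((425,54,140)),env.observe()['gripper_width'])
E
```

```text
[250. 198.] [250. 180.]
(array([ -32.2, -195.2,   50.7]), array([614.7, 109.1, 192. ])) 80.11830007560809
```

View pics/w2.png

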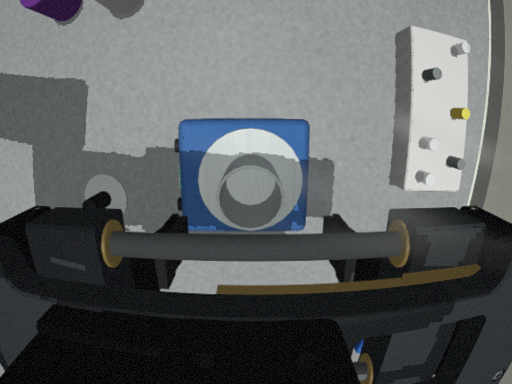

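Wrist view: the beaker stands upright on the plate. The plate circle spans x 198–302 with centre about (250,179), and the rim spans x 215–288 with centre about (251,196).

```bash
python3 - <<'E'
from h import *
im=dict(np.load('pics/w2.npz'))
print('plate',circ_c(im,[(198,179),(302,179),(250,128),(213,215),(287,215)],55))
print('rim',circ_c(im,[(216,195),(288,195),(251,160),(251,230)],125))
c=fonz(im,(102,195),10);print('cover disc',c)
E
```

```text
plate (array([612.57754945, 107.75021628]), np.float64(108.98306772604951))
rim (array([614.23616946, 110.96112926]), np.float64(58.43245611488665))
cover disc [421.67468891  57.31540755  10.        ]
```

>>> jog_arm(
  series=[
    [70,[-6,-38,0],0],
    [70,[-12,-78,0],0],
    [70,[-18,-118,0],0],
    [70,[-25,-158,0],0],
    [70,[-29,-185,10],0],
    [70,[-32,-195,50],0],
    [60,[-32,-195,50],0],
    [60,[-32,-195,50],0],
  ],
)

```text
t: 7.25
eef_pos: [422.7, 54.2, 138.1]
ee_rot: [-2.085, -2.347, 0.002]
ft_force: [0.5, 0.6, 0.5]
gripper_width: 62.3
finger_force: 0.0
```

```bash
python3 - <<'E'
from h import *
im=snap('wrist','w3.png');np.savez('pics/w3.npz',**im)
print(fproj(im,(425,54,54)).round(),fproj(im,(425,54,8)).round(),blobs(im,black,(200,100,320,235)),blobs(im,white,(150,100,360,235)))
print(shift((425,54,14)),env.observe()['gripper_width'])
E
```

```text
[258. 195.] [258. 183.] [] [(26680.5, (150, 100, 210, 134), array([254.7, 164.4]), array([148.8, 254.4]))]
(array([ -0.2,   0.7, 124.9]), array([424.2,  54.1, 138.9])) 61.30938952448473
```

View pics/w3.png

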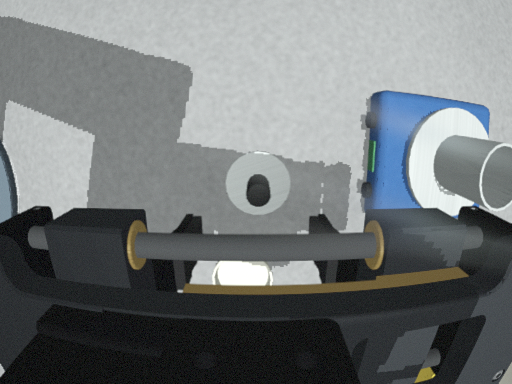

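Wrist view: the knob top is at (259,196) and the disc centre at (258,183), which match the predictions for the cover at (425,54). I'll descend so the tips stop 8 mm above the disc, then grip.

>>> jog_arm(
  series=[
    [60,[0,1,30],0],
    [60,[0,1,65],0],
    [60,[0,1,95],0],
    [60,[0,1,112],0],
    [60,[0,1,121],0],
    [60,[0,1,121],0],
    [10,[0,1,121],0],
    [10,[0,1,121],0],
    [10,[0,1,121],0],
    [10,[0,1,121],0],
    [10,[0,1,121],0],
    [10,[0,1,121],0],
  ],
)

```text
t: 8.5
eef_pos: [424.2, 54.2, 17.8]
ee_rot: [2.085, 2.349, 0.001]
ft_force: [0.9, -0.3, 2.9]
gripper_width: 21.7
finger_force: 15.0
```

```bash
python3 - <<'E'
from h import *
s=env.observe();print(shift((613.5,109.5,s['eef_pos'][2])),s['gripper_width'],s['finger_force'])
E
```

```text
(array([3.240e+01, 1.945e+02, 1.000e-01]), array([424.2,  54.2,  17.8])) 21.687479674430268 15.00104846432805
```

>>> jog_arm(
  series=[
    [10,[0,0,-30],0],
    [10,[0,0,-75],0],
    [10,[0,0,-115],0],
    [10,[0,0,-140],0],
    [10,[6,35,-140],0],
    [10,[13,78,-140],0],
    [10,[20,120,-140],0],
    [10,[27,160,-140],0],
    [10,[31,184,-140],0],
    [10,[32,194,-140],0],
    [10,[32,194,-140],0],
    [10,[32,194,-140],0],
  ],
)

```text
t: 9.7
eef_pos: [610.7, 108.8, 156.9]
ee_rot: [-2.084, -2.348, 0.004]
ft_force: [0.0, 0.9, -0.5]
gripper_width: 21.4
finger_force: 15.0
```

```bash
python3 - <<'E'
from h import *
im=snap('wrist','w4.png');np.savez('pics/w4.npz',**im)
print(fproj(im,(613.4,109.5,125)).round(),shift((613.4,109.5,138)),env.observe()['gripper_width'])
sd=snap('side','s4.png');sc=snap('scene','sc4.png')
a=cv2.imread('pics/s4.png')[120:270,150:300];b=cv2.imread('pics/sc4.png')[130:280,215:365]
cv2.imwrite('pics/c4.png',cv2.resize(np.hstack([a,b]),None,fx=2.6,fy=2.6,interpolation=cv2.INTER_CUBIC))
E
```

```text
[260. 213.] (array([ 0.5,  2.9, 19.1]), array([610.6, 108.7, 157.1])) 21.590507433191412
```

View pics/c4.png

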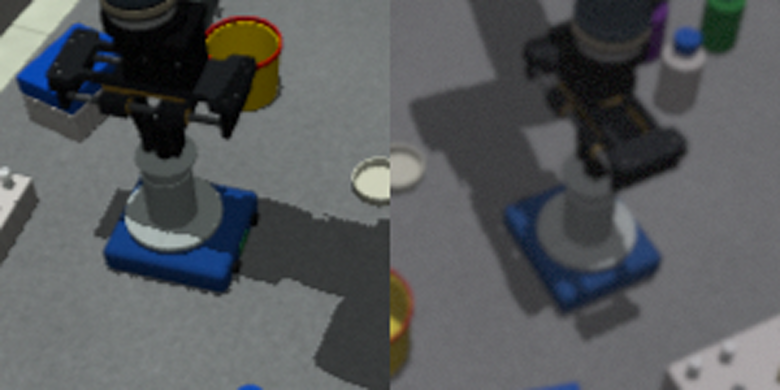

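The crop shows the cover held level over the beaker and nearly concentric. I'll lower it slowly with a small correction.

>>> jog_arm(
  series=[
    [10,[0,1,0],0],
    [10,[0,1,5],0],
    [10,[0,1,10],0],
    [10,[0,1,13],0],
    [10,[0,1,16],0],
    [10,[0,1,16],0],
    [10,[0,1,16],0],
  ],
)

```text
t: 10.55
eef_pos: [613.8, 109.2, 141.4]
ee_rot: [-2.085, -2.349, 0.0]
ft_force: [-0.3, 0.1, -1.2]
gripper_width: 21.5
finger_force: 15.0
```

Now the last 4.5 mm, with the boss entering the bore.

>>> jog_arm(
  series=[
    [10,[0,0,2],0],
    [10,[0,0,4],0],
    [10,[0,0,4.5],0],
    [10,[0,0,4.5],0],
    [10,[0,0,4.5],0],
  ],
)

```text
t: 11.05
eef_pos: [613.9, 109.1, 137.1]
ee_rot: [2.085, 2.349, 0.0]
ft_force: [-1.2, -0.5, -1.4]
gripper_width: 21.8
finger_force: 15.0
```

>>> jog_arm(
  series=[
    [10,[0,0,0.5],0],
    [50,[0,0,0.5],0],
    [50,[0,0,0.5],0],
    [50,[0,0,0.5],0],
    [50,[0,0,0.5],0],
    [50,[0,0,0],0],
    [50,[0,0,-15],0],
    [50,[0,0,-45],0],
    [50,[0,0,-80],0],
    [50,[0,0,-100],0],
    [50,[0,0,-100],0],
    [50,[0,0,-100],0],
  ],
)

```text
t: 12.25
eef_pos: [613.5, 109.2, 236.9]
ee_rot: [-2.085, -2.35, 0.0]
ft_force: [-0.6, -0.1, 0.1]
gripper_width: 50.1
finger_force: 0.0
```

```bash
python3 - <<'E'
from h import *
im=snap('wrist','w5.png');np.savez('pics/w5.npz',**im)
for X in [(613.5,109.3,129),(613.5,109.3,173)]: print(fproj(im,X).round(1))
print(shift((417,-194,140)),env.observe()['gripper_width'])
sd=snap('side','s5.png');sc=snap('scene','sc5.png');np.savez('pics/s5.npz',**sd);np.savez('pics/sc5.npz',**sc)
a=cv2.imread('pics/s5.png')[150:250,170:270];b=cv2.imread('pics/sc5.png')[150:250,240:340];c=cv2.imread('pics/w5.png')[130:230,205:305]
cv2.imwrite('pics/c5.png',cv2.resize(np.hstack([a,b,c]),None,fx=2.66,fy=2.66,interpolation=cv2.INTER_CUBIC))
E
```

```text
[255.4 187.3]
[255.5 200.5]
(array([-277.8, -230.3,   96.3]), array([612.9, 109.1, 235.9])) 49.998235000752615
```

View pics/c5.png

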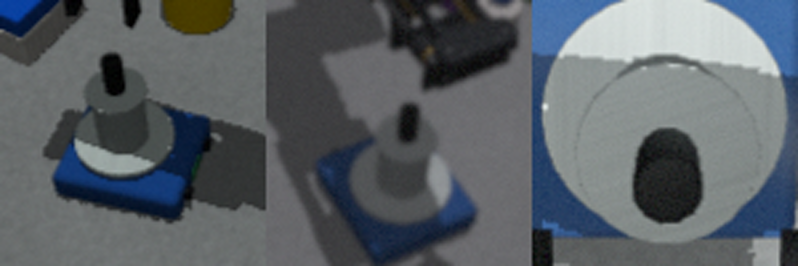

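The cover is level and seated: knob top at (256,201) and disc centre at (256,186) in the wrist view, against predicted (255.5,200.5) and (255.4,187.3). Next is the jar.

>>> jog_arm(
  series=[
    [87,[-33,-27,0],0],
    [87,[-66,-54,0],0],
    [87,[-100,-83,0],0],
    [87,[-134,-111,0],0],
    [87,[-168,-139,10],0],
    [87,[-202,-167,30],0],
    [87,[-235,-195,55],0],
    [87,[-262,-217,80],0],
    [87,[-278,-230,96],0],
    [87,[-278,-230,96],0],
    [87,[-278,-230,96],0],
    [87,[-278,-230,96],0],
  ],
)

```text
t: 13.6
eef_pos: [419.1, -193.6, 141.3]
ee_rot: [2.084, 2.35, 0.001]
ft_force: [-0.6, -0.2, 0.2]
gripper_width: 86.5
finger_force: 0.0
```

```bash
python3 - <<'E'
from h import *
im=snap('wrist','w6.png');np.savez('pics/w6.npz',**im)
print(fproj(im,(417,-194,60)).round(),shift((417,-194,13)))
for b in blobs(im,lambda h,s,v:(s<50)&(v>150),(150,90,370,235),300):print(b)
cv2.imwrite('pics/c6.png',cv2.imread('pics/w6.png')[60:260,130:390])
E
```

```text
[253. 195.] (array([-1.000e-01, -2.500e+00,  1.286e+02]), array([ 419.3, -193.6,  141.6]))
(759.0, (150, 175, 26, 55), array([159.9, 204.4]), array([25.8, 53.9]))
(3504.0, (218, 161, 69, 67), array([252.2, 194.2]), array([65.9, 67.7]))
(9543.5, (222, 90, 148, 142), array([315.3, 135.3]), array([110.1, 177.9]))
```

View pics/c6.png

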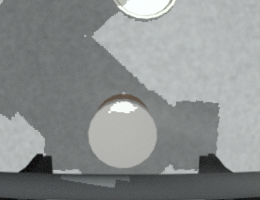

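The wrist view puts the white lid at (252,194), within 1 px of the prediction for (417,−194). I'll descend and grip.

>>> jog_arm(
  series=[
    [87,[0,-1,25],0],
    [87,[0,-1,60],0],
    [87,[0,-1,95],0],
    [87,[0,-1,115],0],
    [87,[0,-1,127],0],
    [87,[0,-1,127],0],
    [87,[0,-1,127],0],
    [40,[0,-1,127],0],
    [40,[0,-1,127],0],
    [40,[0,-1,127],0],
    [40,[0,-1,127],0],
    [40,[0,-1,127],0],
  ],
)

```text
t: 14.85
eef_pos: [417.5, -194.4, 14.4]
ee_rot: [2.085, 2.349, 0.0]
ft_force: [-0.1, -0.3, 3.7]
gripper_width: 59.6
finger_force: 15.0
```

```bash
python3 - <<'E'
from h import *
s=env.observe();print(shift((629,-23,s['eef_pos'][2])),s['gripper_width'],s['finger_force'])
E
```

```text
(array([145.1, 230.3,   0. ]), array([ 417.5, -194.4,   14.4])) 59.64368449449495 15.00033002346754
```

>>> jog_arm(
  series=[
    [40,[0,0,-25],0],
    [40,[0,0,-60],0],
    [40,[10,16,-70],0],
    [40,[32,51,-70],0],
    [40,[56,89,-70],0],
    [40,[80,127,-70],0],
    [40,[104,165,-70],0],
    [40,[126,200,-70],0],
    [40,[140,223,-70],0],
    [40,[145,231,-70],0],
    [40,[145,231,-60],0],
    [40,[145,231,-40],0],
  ],
)

```text
t: 16.05
eef_pos: [629.2, -23.7, 54.2]
ee_rot: [2.085, 2.349, -0.0]
ft_force: [0.3, -0.1, -1.1]
gripper_width: 59.3
finger_force: 15.0
```

>>> jog_arm(
  series=[
    [40,[0,0,15],0],
    [40,[0,0,28],0],
    [40,[0,0,37],0],
    [40,[0,0,39],0],
    [40,[0,0,39],0],
    [40,[0,0,39],0],
  ],
)

```text
t: 16.65
eef_pos: [630.2, -23.0, 15.5]
ee_rot: [2.085, 2.348, 0.001]
ft_force: [-0.9, -0.2, -0.4]
gripper_width: 59.6
finger_force: 15.0
```

>>> jog_arm(
  series=[
    [40,[0,0,1],0],
    [40,[0,0,1],0],
    [85,[0,0,1],0],
    [85,[0,0,1],0],
    [85,[0,0,1],0],
    [85,[0,0,1],0],
    [85,[0,0,1],0],
    [85,[0,0,-15],0],
    [85,[0,0,-50],0],
    [85,[0,0,-95],0],
    [85,[0,0,-140],0],
    [85,[0,0,-140],0],
  ],
)

```text
t: 17.85
eef_pos: [634.6, -23.8, 163.5]
ee_rot: [2.076, 2.339, 0.012]
ft_force: [0.9, -0.3, 0.2]
gripper_width: 84.7
finger_force: 0.0
```

```bash
python3 - <<'E'
from h import *
im=snap('wrist','w7.png');np.savez('pics/w7.npz',**im)
print(fproj(im,(630,-23,60)).round(),shift((423,321,220)),env.observe()['gripper_width'])
for b in blobs(im,lambda h,s,v:(s<50)&(v>150),(150,90,370,235),300):print(b)
cv2.imwrite('pics/c7.png',cv2.imread('pics/w7.png'))
E
```

```text
[249. 187.] (array([ 366.7, -166.5,  -62.4]), array([632.5, -23.4, 160.4])) 84.9400179948996
(380.0, (283, 218, 44, 16), array([301.5, 226.7]), array([13. , 49.7]))
(2851.0, (218, 156, 62, 60), array([248.4, 185.5]), array([59.3, 61.2]))
(564.0, (209, 90, 75, 13), array([246.2,  94.7]), array([11.9, 77. ]))
(10199.0, (150, 90, 220, 142), array([276.8, 133.5]), array([144.3, 231.1]))
```

View pics/c7.png

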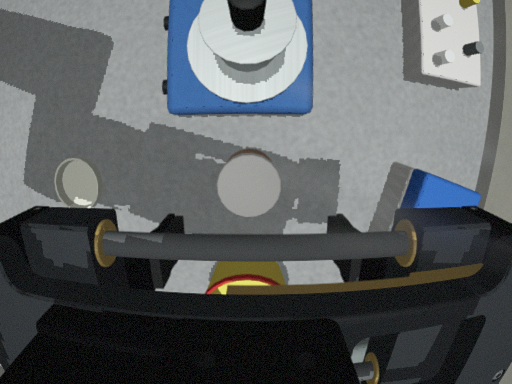

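The jar stands at (249,186) in the wrist view, on the plate (247)–pot (246) line, with the cover still level. I'll rise over the knob and go to the tall bottle.

>>> jog_arm(
  series=[
    [80,[0,0,-35],0],
    [80,[0,0,-75],0],
    [80,[40,-18,-75],0],
    [80,[80,-36,-75],0],
    [80,[122,-55,-75],0],
    [80,[164,-74,-75],0],
    [80,[206,-93,-75],0],
    [80,[248,-112,-75],0],
    [80,[290,-131,-75],0],
    [80,[326,-147,-75],0],
    [80,[352,-160,-75],0],
    [80,[367,-165,-75],0],
  ],
)

```text
t: 19.1
eef_pos: [419.2, 323.3, 229.3]
ee_rot: [-2.081, -2.351, 0.004]
ft_force: [-0.4, -0.1, -0.4]
gripper_width: 79.7
finger_force: 0.0
```

>>> jog_arm(
  series=[
    [76,[0,0,20],0],
    [76,[0,0,40],0],
    [76,[0,0,50],0],
    [76,[0,0,50],0],
    [76,[0,0,50],0],
  ],
)

```text
t: 19.6
eef_pos: [422.3, 321.8, 180.1]
ee_rot: [-2.086, -2.349, 0.001]
ft_force: [-0.1, -0.6, 0.1]
gripper_width: 76.0
finger_force: 0.0
```

```bash
python3 - <<'E'
from h import *
im=snap('wrist','w8.png');np.savez('pics/w8.npz',**im)
print(fproj(im,(423,321,110)).round(),shift((423,321,48)),env.observe()['gripper_width'])
for b in blobs(im,blue,(100,90,370,235),100):print(b,fonz(im,b[2],110).round(1))
cv2.imwrite('pics/c8.png',cv2.imread('pics/w8.png'))
E
```

```text
[256. 200.] (array([-1.000e+00,  1.000e-01,  1.325e+02]), array([422.7, 322. , 180.5])) 75.99170591335667
(1020.5, (238, 179, 39, 38), array([256.3, 198. ]), array([33.6, 40.7])) [422.9 322.3 110. ]
(1213.5, (128, 164, 41, 41), array([148. , 184.2]), array([37.6, 41.2])) [331.8 323.1 110. ]
```

View pics/c8.png

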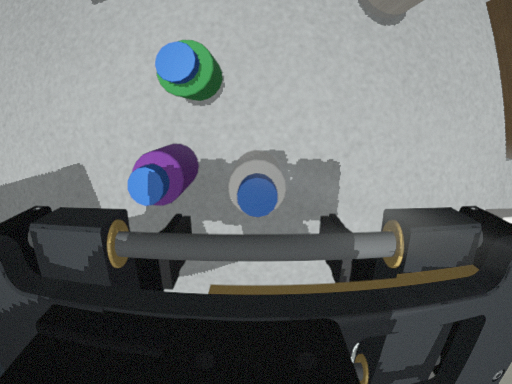

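Wrist view: the tall white bottle's cap is at (256,198), giving (423,322) directly under the tool, with the purple decoy at (148,184) clear of the left finger. I'll descend to grip 12 mm above its middle.

>>> jog_arm(
  series=[
    [76,[0,0,25],0],
    [76,[0,0,60],0],
    [76,[0,0,95],0],
    [76,[0,0,118],0],
    [76,[0,0,131.5],0],
    [76,[0,0,131.5],0],
    [76,[0,0,131.5],0],
    [40,[0,0,131.5],0],
    [40,[0,0,131.5],0],
    [40,[0,0,131.5],0],
    [40,[0,0,131.5],0],
    [40,[0,0,131.5],0],
  ],
)

```text
t: 20.85
eef_pos: [422.8, 322.2, 49.2]
ee_rot: [2.085, 2.349, 0.002]
ft_force: [0.3, -0.0, 4.1]
gripper_width: 53.4
finger_force: 15.0
```

```bash
python3 - <<'E'
from h import *
s=env.observe();print(shift((597,240.5,s['eef_pos'][2])),s['gripper_width'],s['finger_force'])
E
```

```text
(array([-101.8,  163.3,    0.2]), array([422.8, 322.2,  49.2])) 53.351165000824516 14.998670020722784
```

>>> jog_arm(
  series=[
    [40,[0,0,-20],0],
    [40,[0,0,-40],0],
    [40,[-8,13,-45],0],
    [40,[-27,43,-45],0],
    [40,[-47,76,-45],0],
    [40,[-67,108,-45],0],
    [40,[-85,137,-45],0],
    [40,[-97,156,-45],0],
    [40,[-102,163,-40],0],
    [40,[-102,163,-28],0],
    [40,[-102,163,-16],0],
    [40,[-102,163,-8],0],
  ],
)

```text
t: 22.05
eef_pos: [593.2, 240.3, 54.2]
ee_rot: [-2.082, -2.348, 0.006]
ft_force: [0.2, -0.1, -1.4]
gripper_width: 53.1
finger_force: 15.0
```

>>> jog_arm(
  series=[
    [40,[0,0,4],0],
    [40,[0,0,7],0],
    [40,[0,0,7],0],
    [40,[0,0,7],0],
  ],
)

```text
t: 22.45
eef_pos: [596.3, 240.4, 49.9]
ee_rot: [2.084, 2.35, 0.001]
ft_force: [-0.1, 0.6, -0.3]
gripper_width: 53.2
finger_force: 15.0
```

>>> jog_arm(
  series=[
    [40,[0,0,0.7],0],
    [40,[0,0,0.7],0],
    [80,[0,0,0.7],0],
    [80,[0,0,0.7],0],
    [80,[0,0,0.7],0],
    [80,[0,0,0.7],0],
    [80,[0,0,0.7],0],
    [80,[0,0,-15],0],
    [80,[0,0,-50],0],
    [80,[0,0,-95],0],
    [80,[0,0,-140],0],
    [80,[0,0,-140],0],
  ],
)

```text
t: 23.65
eef_pos: [601.1, 241.3, 198.5]
ee_rot: [2.079, 2.342, 0.021]
ft_force: [0.3, 1.0, 0.7]
gripper_width: 80.3
finger_force: 0.0
```

>>> jog_arm(
  series=[
    [80,[0,-30,-30],0],
    [80,[0,-70,-60],0],
    [80,[0,-110,-80],0],
    [80,[0,-150,-80],0],
    [80,[0,-170,-80],0],
    [80,[0,-170,-80],0],
    [80,[0,-170,-80],0],
    [80,[0,-170,-80],0],
  ],
)

```text
t: 24.45
eef_pos: [429.0, 220.0, 269.9]
ee_rot: [2.085, 2.348, 0.002]
ft_force: [0.9, -0.4, 0.4]
gripper_width: 79.9
finger_force: 0.0
```

```bash
python3 - <<'E'
from h import *
sc=snap('scene','f1.png');sd=snap('side','f2.png')
for n,im,roi in [('sc',sc,(110,110,370,290)),('sd',sd,(150,110,340,350))]:
    for k,f in dict(blue=blue,white=white,black=black).items():
        for b in blobs(im,f,roi): print(n,k,b)
a=cv2.imread('pics/f1.png')[100:290,110:380];b=cv2.imread('pics/f2.png')[100:290,140:340]
cv2.imwrite('pics/f.png',cv2.resize(np.hstack([a,b]),None,fx=1.7,fy=1.7,interpolation=cv2.INTER_CUBIC))
E
```

```text
sc blue (321.0, (241, 278, 49, 12), array([275.7, 284.6]), array([ 9.4, 61.3]))
sc blue (421.5, (261, 206, 56, 41), array([289.8, 218.4]), array([46.7, 49.2]))
sc blue (63.0, (127, 196, 10, 10), array([131.5, 200. ]), array([8.9, 9.3]))
sc blue (62.0, (327, 186, 10, 10), array([331.1, 190.2]), array([8.6, 9.5]))
sc blue (45.0, (312, 123, 8, 9), array([315.2, 126.9]), array([7.4, 8.4]))
sc blue (43.0, (341, 120, 9, 8), array([345.1, 123.5]), array([7.1, 8.4]))
sc white (1173.5, (322, 251, 48, 39), array([349.2, 272.6]), array([34.8, 48.7]))
sc white (268.5, (239, 225, 22, 18), array([249.7, 233.5]), array([16.9, 20.4]))
sc white (873.0, (272, 194, 37, 39), array([290.6, 215. ]), array([35. , 35.1]))
sc white (38.0, (322, 192, 17, 10), array([330. , 194.7]), array([12.2, 15.5]))
sc white (164.5, (207, 189, 21, 13), array([217.3, 194.9]), array([11.4, 18.8]))
sc black (55.5, (290, 189, 7, 14), array([293.1, 195.1]), array([ 5.3, 15.3]))
sc black (45.5, (312, 110, 9, 11), array([315.6, 114.3]), array([ 5.9, 11.8]))
sc black (268.5, (180, 110, 39, 12), array([195.8, 114.5]), array([10.6, 
[... 355 characters left out ...]
, 11), array([326. , 128.9]), array([ 8.4, 10.1]))
sd white (102.0, (189, 227, 20, 14), array([198.4, 232.7]), array([14.5, 18.1]))
sd white (388.0, (198, 188, 38, 28), array([216.2, 200.7]), array([26. , 34.5]))
sd white (119.5, (150, 184, 12, 23), array([153.9, 192.4]), array([10.3, 22.5]))
sd white (46.5, (298, 183, 10, 13), array([302.4, 189.8]), array([ 6.5, 12.9]))
sd white (168.5, (201, 177, 24, 15), array([212.1, 184.6]), array([13.4, 22.3]))
sd white (606.5, (150, 110, 40, 46), array([165.3, 128. ]), array([14.9, 62.6]))
sd black (4164.0, (207, 128, 102, 77), array([259.3, 164.9]), array([65.1, 97.1]))
sd black (1244.5, (189, 110, 88, 25), array([241.4, 122.1]), array([23. , 93.4]))
```

View pics/f.png

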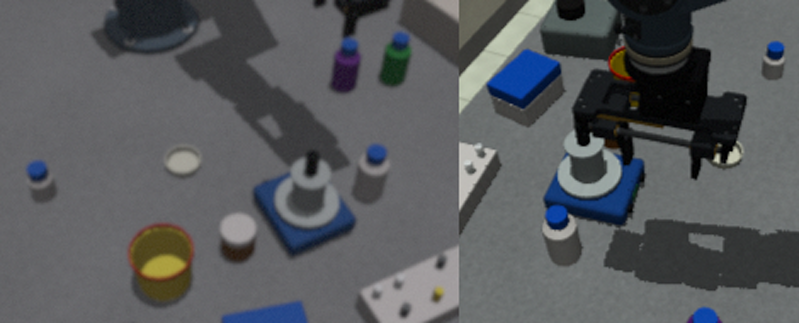

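Everything stands upright: pot, jar, plate and tall bottle are in line, and the dish and short bottle haven't moved. One numeric check comes before handing in.

```bash
python3 - <<'E'
from h import *
sc=dict(np.load('pics/scene0.npz'))
tall=onz(sc,(331.1,190.2),101)[:2];jar=onz(sc,(250,233.5),57)[:2];knob=onz(sc,(293.1,195.1),151)[:2]
u=np.array([.119,-.993]);n=np.array([.993,.119]);pl=np.array([613,108.5])
for k,p in dict(tall=tall,jar=jar,knob=knob).items(): d=p-pl;print(k,p.round(),'along',round(d@u,1),'across',round(d@n,1))
print(env.hand_in())
E
```

```text
tall [595. 242.] along -134.9 across -1.7
jar [628. -21.] along 130.5 across -0.7
knob [611. 110.] along -1.5 across -1.8
the job is handed in; nothing more can be done
None
```

The job is handed in, with no verdict returned: the covered beaker is centred on the plate within about 3 mm, the jar and tall bottle measure about 130 and 135 mm either side of it and in line to 2 mm, all upright and let go, and the short bottle and dish are where they were.

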